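# Lock the spice rack's retaining bar with its drop pin

## Task

The swing bar across the front of the spice rack stands open. Swing it fully shut, so that its eye lies between the two lugs of the rack, then take the long drop pin from the stand and lower it through the upper lug, the eye and the lower lug until its collar sits on the upper lug, and let go. Leave the short pin in the stand.

Things in the scene. Friction and masses are not known exactly. Their poses are not given: they have to be found in the camera images.
- bar (a joint): Angle (rad) of the steel swing bar about its upright hinge at the rack's left (+y) end: 0 = shut along the rack's front, at its stop, its eye exactly between the two lugs; starts 0.35 to 0.75 open, growing as it swings toward the robot. Stays where left (friction 0.08 N m). Bar 12 mm square, top 60 mm above the worktop; eye: 44 mm square plate with a 28 mm hole, 170 mm from the hinge axis.
- bar_hinge (a point): Point on the bar's upright hinge axis, 82 mm above the worktop. Axes are the rack's: z up, x from the rack's open front to its back (away from the robot), y along the front; the shut bar runs from here toward -y.
- bar_grip (a point): Centre of the bar's grip, an upright round wooden peg, 16 mm in diameter, on the bar's free end, 235 mm from the hinge axis. This point is 82 mm above the worktop, the peg's top 100 mm; the bar's top lies 22 mm below the point. With the bar shut, the peg stands 65 mm beyond the catch hole, clear of the rack.
- catch_hole (a point): Centre of the mouth of the 28 mm through hole in the upper lug, at the right (-y) end of the rack's front, 85 mm above the worktop; axes are the rack's. Both lugs are 44 mm square wooden plates 12 mm thick: upper at 73 to 85 mm, lower with the same hole straight below at 16 to 28 mm. Jars up to 106 mm high begin about 20 mm behind the hole.
- long_pin_knob (a point): Centre of the long pin's knob (the pin to use): wood, knob an upright cylinder 30 mm across, 26 mm high; z is the pin's axis, up. Underside of the 44 mm collar (6 mm thick) is 55 mm below; from there a 12 mm shaft goes 76 mm down to a tapered tip. It stands in a 30 mm deep hole of a wooden stand (52 x 120 mm, 40 mm high), this point 141 mm above the worktop; lift straight up.
- short_pin_knob (a point): Centre of the short pin's knob; this pin stays. Same shape as the long pin but with a 40 mm shaft, so its knob stands 36 mm lower; 70 mm from the long pin in the same stand, on either side of it.

How it is judged:
By the outcome, as a careful person would: the job done as asked, in the order asked, and still so for the second after the job is handed in, with the robot touching nothing.
It also fails if it takes over 48 s, if anything falls off the work surface, if the arm or the gripper's body presses on something with over 40 N, if the wrist force passes 120 N, or if a joint passes its speed limit or range.

## Robot

A 7-joint arm with a two-finger parallel gripper is mounted at the origin on a cart in front of the work surface, level with it; the furniture and walls round the work are solid. World frame = base frame: x ahead of the robot, y to its left, z up, the work surface at z = 0. Lengths are in m, angles in rad, forces in N, time in s.
With the tool pointing down it reaches from about 0.4 to 0.85 m from the base axis. Payload 4.5 kg.
Tool frame: the origin (TCP) lies at the very end of the fingers, on their centre line; the grasp point (between the pads) lies 19 mm behind it; z points along the fingers, y is the line along which they close (so a half turn about z gives the same grasp; the last joint's range is limited). The gripper opens to 88 mm and grips with 3 to 60 N. Pads are 18 mm wide; open, the fingers measure 123 mm over their backs; the gripper's body (75 mm by 187 mm) begins 45 mm behind the grasp point.
Start: joints at [-1.125, 0.689, -0.195, 1.565, 0.157, 0.902, -0.215], TCP at [0.25, 0.573, 0.239] pointing down, gripper open.
Joint ranges: [-3.01, 3.01], [-0.46, 2.08], [-1.47, 1.51], [0.13, 2.56], [-1, 4.14], [0.04, 2.09], [-2.66, 2.66]. Speed limits (rad/s): [2.57, 2.57, 3.14, 3.14, 3.14, 3.14, 3.14].

## Interface

Orientations are given as a unit quaternion [x, y, z, w].
In Python, from plant import r gives the robot as it stands. The module is installed in compiled form; this text tells all that it offers.
- The arm moves only by the tool step_arm, never from a script. Its argument "increments" is a list of rows, each a list of 2 entries, a list of its own where there are three numbers: the shift along the world's x, y, z in cm, then the turn, a rotation vector about the world's x, y, z in degrees. A call has exactly 10 rows; each row shifts and turns the commanded pose from where the row before left it; what a row does not reach is not made up. A row lasts 1/10 s, in which the tool goes at most 50 mm and 8.59 degrees, less where a joint would pass 70% of its speed; a pose out of reach is approached as far as the arm can. A call is refused whole if a number of a shift passes 5 or a number of a turn 8.59, either way. A call with a gripper value outside its range is refused whole. "fingers" is the opening, from 0 (shut) to 1 (fully open), set as the call begins (left out, the last holds). The fingers move at their own pace and stop on an object; "grip_force" is the grip in N (left out, the last holds). Time passes only in rows, so rows that do not move let the fingers close, or fill a call up. It gives the time, the measured TCP pose, the force, the opening and the grip force at its end, in the units of the state.
- r.get_state(): the state, without advancing time (a new reading comes with each control period).
- r.snapshot(name): name is "scene" or "top" or "wrist"; returns (picture, depth): 384x512x3 uint8, red, green, blue; 384x512 float32, m along the optical axis (not along the pixel's ray), 0 where there is no reading.
- r.calibration(name): a dict with "fov_y" (degrees; the focal length in pixels is half the picture's height over the tangent of half this angle, whatever the lens; pixels are square), "cx", "cy" (the principal point, pixels), "R" (3x3) and "t" (3): a world point X has camera coordinates R X + t. Camera axes: x right, y down, z forward; pixel columns grow to the right and rows downward; lengths in m; the calibration is good to about 2 mm. The wrist camera is an equidistant fisheye: a pixel r from the principal point sees the ray r / f radians off the axis. A picture is of the moment at which its call begins: read the wrist's pose just before it. calibration takes no time and is no camera call; for the wrist camera it gives the pose at the moment of the call.
- r.finish_job(): hands the job in; it is judged then, once.
The state is a dict: "clock": time; "q": joint angles; "qd": joint speeds; "joint_torque": joint torques, N m; "tool_pos": TCP position; "eef_rot": TCP orientation; "contact_force": force on the tool from outside, world axes, zero at the start; "moment": the same for the moment, N m; "opening": opening from 0.0 (shut) to 1.0 (fully open); "finger_force": force on a finger pad.
Only numpy, scipy, OpenCV 4.12 (cv2) and the standard library are available. Lean on these libraries where they do the work, as an engineer would, in place of code of your own. Each camera call takes 0.05 s, during which the arm holds its last target. There are 200 camera calls.

## Working session

There is one attempt and no reset: what is moved stays moved. The work goes in short steps, Python scripts to look and compute and a tool call to move; the robot and the scene stay as the last step left them, time stands still between calls to the robot, and variables do not carry over. Pictures are saved under pics/ and viewed, at most 10 in all, crops included, and the job is handed in when it is done.

Besides the shell and the picture viewer there is one more tool, called after "Request:" as name([rows], argument=value, ...), one row to a line, values as JSON. step_arm: Moves the arm, as the interface text tells. Its arguments: {"type":"object","properties":{"increments":{"type":"array","items":{"type":"array"}},"fingers":{"type":"number"},"grip_force":{"type":"number"}},"required":["increments"]}

```bash
mkdir -p pics
cat > h.py <<'E'
import numpy as np,cv2
from plant import r
def snap(n):
    c=r.calibration(n); im,d=r.snapshot(n); return im,d,c
def cloud(d,c):
    f=d.shape[0]/2/np.tan(np.radians(c['fov_y'])/2)
    v,u=np.mgrid[:d.shape[0],:d.shape[1]]
    P=np.stack([(u-c['cx'])/f*d,(v-c['cy'])/f*d,d],-1)
    return (P-np.array(c['t']))@np.array(c['R'])
def ray(u,v,c,z,fish=False,H=384):
    f=H/2/np.tan(np.radians(c['fov_y'])/2)
    x,y=(u-c['cx'])/f,(v-c['cy'])/f
    if fish:
        t=np.hypot(x,y); s=np.sin(t)/max(t,1e-9); d=np.array([x*s,y*s,np.cos(t)])
    else: d=np.array([x,y,1.])
    R=np.array(c['R']); o=-R.T@np.array(c['t']); d=R.T@d
    return o+d*(z-o[2])/d[2]
E
python3 - <<'E'
from h import *
a,d,c=snap('top'); b,d2,c2=snap('scene')
np.savez('s0.npz',a=a,d=d,b=b,d2=d2)
cv2.imwrite('pics/top0.png',cv2.resize(a[...,::-1],(800,600))); cv2.imwrite('pics/sc0.png',cv2.resize(b[...,::-1],(800,600)))
s=r.get_state(); print(s)
print(c,c2)
E
```

```text
{'clock': 0.1, 'q': array([-1.12518287,  0.68991822, -0.19447093,  1.56621656,  0.15732075,
        0.90252781, -0.21514318]), 'qd': array([ 0.00091617, -0.00167573,  0.00032218, -0.0008013 ,  0.00055671,
       -0.00086646,  0.0013729 ]), 'joint_torque': array([-2.93262623e-03, -5.28500104e+01, -1.27133623e+00, -1.53837597e+01,
       -5.25423686e-02,  1.94693515e-03,  3.48064532e-05]), 'tool_pos': array([0.2500141 , 0.57219782, 0.23798396]), 'eef_rot': array([ 2.04452211e-01,  9.78876186e-01, -8.35789134e-04, -8.72704609e-05]), 'contact_force': array([-0.25649206, -0.26136531,  0.9630727 ]), 'moment': array([-0.03584064,  0.01070323, -0.02429972]), 'finger_force': 0.0, 'opening': 0.9993171111889461}
{'fov_y': 44.59548707545806, 'cx': 261.188319559506, 'cy': 189.96636176404274, 'R': array([[ 0.01744984, -0.99982138,  0.00726027],
       [-0.98337099, -0.01847465, -0.18066594],
       [ 0.1807678 , -0.00398695, -0.98351772]]), 't': array([-0.11844935,  0.54611098,  0.9208197 ])} {'fov_y': 44.98030961356627, 'cx': 246.4478580662314, 'cy': 189.63241234136578, 'R': array([[ 0.69293633, -0.72064439,  0.02260317],
       [-0.28386102, -0.30149648, -0.91023228],
       [ 0.66276856,  0.62431685, -0.41348071]]), 't': array([-0.46012909,  0.21484887,  0.80309952])}
```

View pics/top0.png

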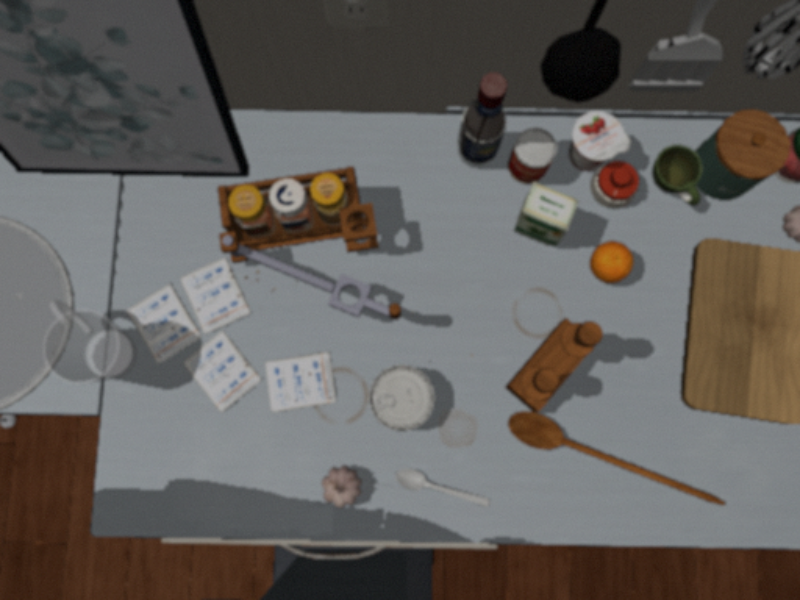

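View pics/sc0.png

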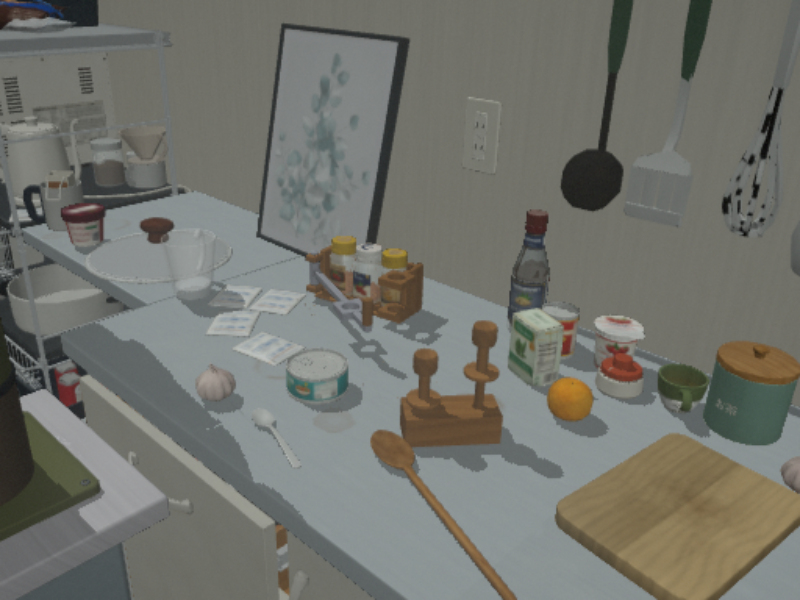

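The top view shows the rack's hinge at about (229,243), the upper lug near (357,222), the open bar's peg at (395,311), and the long knob (590,334) and short knob (545,381), all in 800x600 pixels. The scene view confirms that the rear pin is the tall one.

Run:
```python
from h import *
z=np.load('s0.npz'); a,d=z['a'],z['d']; c=r.calibration('top')
k=.64
for n,u,v,h in [('hinge',229,243,.08),('lug',357,222,.085),('eye',349,293,.06),('peg',395,311,.1),('long',590,334,.154),('short',545,381,.118)]:
    print(n,ray(u*k,v*k,c,h).round(3))
P=cloud(d,c)
# depth-based: tops
def cen(m,ctr,rad):
    m=m&(np.hypot(P[...,0]-ctr[0],P[...,1]-ctr[1])<rad); return P[m].mean(0).round(4),P[m].min(0).round(4),P[m].max(0).round(4),m.sum()
L=ray(590*k,334*k,c,.154);S=ray(545*k,381*k,c,.118);G=ray(395*k,311*k,c,.1);C=ray(357*k,222*k,c,.085)
print('long',cen(P[...,2]>.146,L,.03)); print('short',cen((P[...,2]>.11)&(P[...,2]<.125),S,.03))
print('peg',cen(P[...,2]>.09,G,.03)); print('lug',cen((P[...,2]>.08)&(P[...,2]<.092),C,.05))
crop=a[110:220,130:270][...,::-1]; cv2.imwrite('pics/c1.png',cv2.resize(crop,(763,600),interpolation=cv2.INTER_CUBIC))
```

```text
hinge [0.609 0.126 0.08 ]
lug [ 0.64  -0.04   0.085]
eye [ 0.55  -0.031  0.06 ]
peg [ 0.521 -0.092  0.1  ]
long [ 0.489 -0.322  0.154]
short [ 0.435 -0.276  0.118]
long (array([ 0.4909, -0.3222,  0.1532]), array([ 0.4772, -0.3372,  0.1467]), array([ 0.5058, -0.3084,  0.1581]), np.int64(204))
short (array([ 0.4378, -0.2774,  0.1174]), array([ 0.424 , -0.2919,  0.111 ]), array([ 0.4526, -0.2635,  0.1222]), np.int64(193))
peg (array([ 0.5241, -0.0917,  0.0988]), array([ 0.5172, -0.0985,  0.0916]), array([ 0.5314, -0.0846,  0.1029]), np.int64(54))
lug (array([ 0.6487, -0.0382,  0.0853]), array([ 0.6169, -0.0659,  0.0802]), array([0.689 , 0.0021, 0.0919]), np.int64(428))
```

View pics/c1.png

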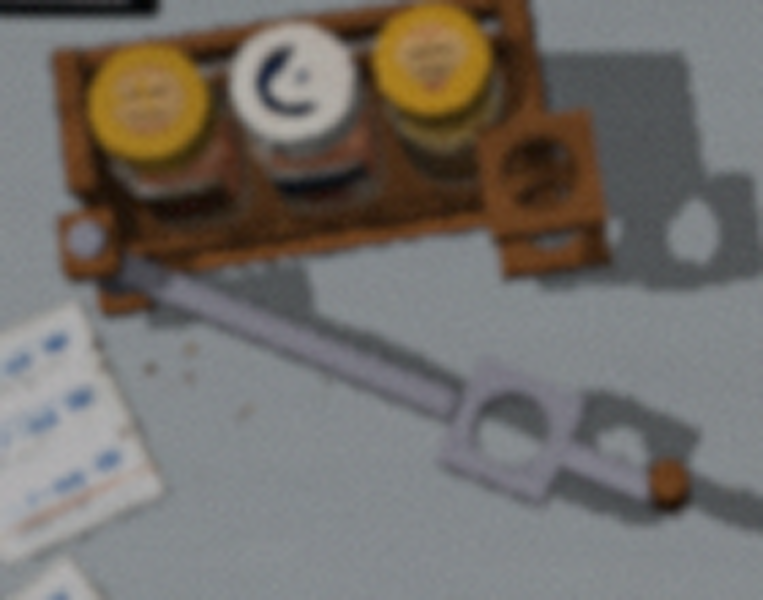

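The crop shows the hinge pin's top at (86,240), the upper lug's hole at (540,172), the eye at (513,427) and the peg at (669,484), at 5.45x with offset (130,110).

Run:
```python
from h import *
c=r.calibration('top')
f=lambda u,v,z: ray(130+u/5.45-.4,110+v/5.45-.4,c,z)
H=f(86,240,.088);C=f(540,172,.085);E=f(513,427,.06);G=f(669,484,.1)
n=lambda a,b:np.hypot(*(a-b)[:2]).round(4)
print(H,C,E,G,n(H,C),n(H,E),n(H,G))
an=lambda p:np.degrees(np.arctan2(*(p-H)[1::-1])).round(1)
print(an(C),an(E),an(G)); s=np.array([C[0]-H[0],C[1]-H[1]])/n(H,C); print('shut peg',H[:2]+s*.235)
s=r.get_state();print(s['tool_pos'])
from scipy.spatial.transform import Rotation as R
print(R.from_quat(s['eef_rot']).as_matrix().round(3))
```

```text
[0.61131248 0.12644503 0.088     ] [ 0.64155159 -0.04045549  0.085     ] [ 0.5491274 -0.0315328  0.06     ] [ 0.52187444 -0.09132376  0.1       ] 0.1696 0.1698 0.2354
-79.7 -111.5 -112.3
shut peg [ 0.65321218 -0.10481453]
[0.2500141  0.57219782 0.23798396]
[[-0.916  0.4   -0.001]
 [ 0.4    0.916 -0.002]
 [-0.    -0.002 -1.   ]]
```

Request:
step_arm([
  [[1.7, -4.15, 0], [0, 0, -7]],
  [[1.7, -4.15, 0], [0, 0, -7]],
  [[1.7, -4.15, 0], [0, 0, -7]],
  [[1.7, -4.15, 0], [0, 0, -7]],
  [[1.7, -4.15, 0], [0, 0, -7]],
  [[1.7, -4.15, 0], [0, 0, -7]],
  [[1.7, -4.15, 0], [0, 0, -7]],
  [[1.7, -4.15, 0], [0, 0, -7]],
  [[1.7, -4.15, 0], [0, 0, 0]],
  [[1.7, -4.15, 0], [0, 0, 0]],
], fingers=0.6, grip_force=15)

```text
clock: 1.1
tool_pos: [0.4204, 0.1561, 0.2387]
eef_rot: [0.64, 0.768, -0.0, 0.0]
contact_force: [0.8, 0.4, -0.7]
opening: 0.601
finger_force: 0.0
```

Request:
step_arm([
  [[1.7, -4.1, -1.0], [0, 0, 0]],
  [[1.7, -4.1, -1.0], [0, 0, 0]],
  [[1.7, -4.1, -1.0], [0, 0, 0]],
  [[1.7, -4.1, -1.0], [0, 0, 0]],
  [[1.7, -4.1, -1.0], [0, 0, 0]],
  [[1.7, -4.1, -1.0], [0, 0, 0]],
  [[0, 0, -3], [0, 0, 0]],
  [[0, 0, -3], [0, 0, 0]],
  [[0, 0, -3], [0, 0, 0]],
  [[0, 0, -2.0], [0, 0, 0]],
])

```text
clock: 2.1
tool_pos: [0.5212, -0.0882, 0.0666]
eef_rot: [0.64, 0.768, -0.001, -0.001]
contact_force: [-0.5, 0.8, 0.3]
opening: 0.599
finger_force: 0.0
```

Request:
step_arm([
  [[0, 0, 0], [0, 0, 0]],
  [[0, 0, 0], [0, 0, 0]],
  [[0, 0, 0], [0, 0, 0]],
  [[0, 0, 0], [0, 0, 0]],
  [[0, 0, 0], [0, 0, 0]],
  [[0, 0, 0], [0, 0, 0]],
  [[0, 0, 0], [0, 0, 0]],
  [[0, 0, 0], [0, 0, 0]],
  [[0, 0, 0], [0, 0, 0]],
  [[0, 0, 0], [0, 0, 0]],
], fingers=0)

```text
clock: 3.1
tool_pos: [0.5229, -0.0882, 0.0696]
eef_rot: [0.64, 0.768, 0.001, 0.001]
contact_force: [0.0, 0.0, 6.4]
opening: 0.175
finger_force: 15.0
```

Request:
step_arm([
  [[1.6, -0.6, 0], [0, 0, 0]],
  [[1.6, -0.5, 0], [0, 0, 0]],
  [[1.6, -0.35, 0], [0, 0, 0]],
  [[1.6, -0.2, 0], [0, 0, 0]],
  [[1.65, -0.1, 0], [0, 0, 0]],
  [[1.65, 0, 0], [0, 0, 0]],
  [[1.65, 0.15, 0], [0, 0, 0]],
  [[1.2, 0.2, 0], [0, 0, 0]],
  [[0.5, 0.05, 0], [0, 0, 0]],
  [[0.2, 0.0, 0], [0, 0, 0]],
])

```text
clock: 4.1
tool_pos: [0.6533, -0.1027, 0.0693]
eef_rot: [0.64, 0.768, -0.001, -0.001]
contact_force: [-6.7, 0.1, 9.8]
opening: 0.178
finger_force: 15.0
```

Run:
```python
from h import *
s=r.get_state(); p=s['tool_pos']; print(p,s['contact_force'],s['moment'])
d=p[:2]-np.array([.6113,.1264]); print(np.hypot(*d),np.degrees(np.arctan2(d[1],d[0])))
```

```text
[ 0.65331294 -0.10267297  0.06932957] [-6.68062592  0.07834942  9.82016837] [-0.33045804  1.20602016  0.07645191]
0.23289378390358334 -79.6072145323875
```

Request:
step_arm([
  [[0.2, 0, 0], [0, 0, 0]],
  [[0.2, 0, 0], [0, 0, 0]],
  [[0, 0, 0], [0, 0, 0]],
  [[0, 0, 0], [0, 0, 0]],
  [[0, 0, 0], [0, 0, 0]],
  [[0, 0, 0], [0, 0, 0]],
  [[0, 0, 0], [0, 0, 0]],
  [[0, 0, 0], [0, 0, 0]],
  [[0, 0, 0], [0, 0, 0]],
  [[0, 0, 0], [0, 0, 0]],
])

```text
clock: 5.1
tool_pos: [0.6534, -0.1028, 0.0691]
eef_rot: [0.641, 0.768, -0.004, -0.004]
contact_force: [-11.5, -0.5, 12.7]
opening: 0.176
finger_force: 15.0
```

Request:
step_arm([
  [[0, 0, 0], [0, 0, 0]],
  [[0, 0, 0], [0, 0, 0]],
  [[0, 0, 0], [0, 0, 0]],
  [[0, 0, 0], [0, 0, 0]],
  [[0, 0, 0], [0, 0, 0]],
  [[0, 0, 3], [0, 0, 0]],
  [[0, 0, 3], [0, 0, 0]],
  [[0, 0, 4], [0, 0, 0]],
  [[0, 0, 4], [0, 0, 0]],
  [[0, 0, 0], [0, 0, 0]],
], fingers=0.45)

```text
clock: 6.1
tool_pos: [0.6626, -0.1022, 0.215]
eef_rot: [0.64, 0.768, 0.003, 0.005]
contact_force: [1.1, 0.6, -0.0]
opening: 0.45
finger_force: 0.0
```

Request:
step_arm([
  [[-2.87, -3.67, 0], [0, 0, 0]],
  [[-2.87, -3.67, 0], [0, 0, 0]],
  [[-2.87, -3.67, 0], [0, 0, 0]],
  [[-2.87, -3.67, 0], [0, 0, 0]],
  [[-2.87, -3.67, 0], [0, 0, 0]],
  [[-2.87, -3.67, 0], [0, 0, 0]],
  [[0, 0, 0], [0, 0, 0]],
  [[0, 0, 0], [0, 0, 0]],
  [[0, 0, 0], [0, 0, 0]],
  [[0, 0, 0], [0, 0, 0]],
], fingers=0.75)

```text
clock: 7.1
tool_pos: [0.4878, -0.32, 0.2085]
eef_rot: [0.639, 0.769, 0.001, -0.0]
contact_force: [0.6, -0.2, -0.6]
opening: 0.749
finger_force: 0.0
```

Run:
```python
from h import *
w,_,cw=snap('wrist'); a,d,c=snap('top')
np.savez('s1.npz',w=w,a=a,d=d)
crop=cv2.resize(a[110:220,130:270],(400,314),interpolation=cv2.INTER_CUBIC)
o=np.zeros((600,800,3),np.uint8); o[:314,:400]=crop; o[:300,400:]=cv2.resize(w,(400,300)); o[300:600,400:]=cv2.resize(a,(400,300))
cv2.imwrite('pics/m1.png',o[...,::-1]); print(r.get_state()['tool_pos'],cw)
```

```text
[ 0.48754124 -0.32046195  0.20862799] {'fov_y': 65.70646984690485, 'cx': 254.69098471036182, 'cy': 195.98104205135502, 'R': array([[ 9.82979923e-01,  1.83710770e-01,  9.07840520e-04],
       [ 1.74645935e-01, -9.35987236e-01,  3.05657803e-01],
       [ 5.70023575e-02, -3.00296933e-01, -9.52141000e-01]]), 't': array([-0.42152321, -0.41714255,  0.2377734 ])}
```

View pics/m1.png

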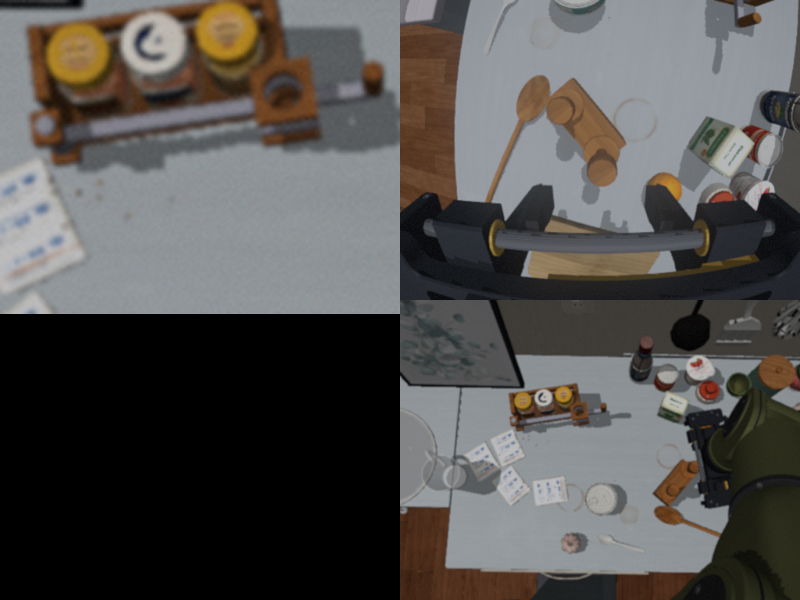

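The bar is shut, with its eye under the upper lug. In the wrist view (at half scale, from column 400) the long knob's top is near (603,168) and the short one's near (567,107).

Run:
```python
from h import *
c=r.calibration('wrist'); w=np.load('s1.npz')['w']
print('long~',ray(203*1.28,167*1.28,c,.154,True),'short~',ray(166*1.28,106*1.28,c,.118,True))
cv2.imwrite('pics/w1.png',cv2.resize(w[100:250,180:320][...,::-1],None,fx=4,fy=4,interpolation=cv2.INTER_CUBIC))
```

```text
long~ [ 0.49143972 -0.31784623  0.154     ] short~ [ 0.44501595 -0.27304684  0.118     ]
```

View pics/w1.png

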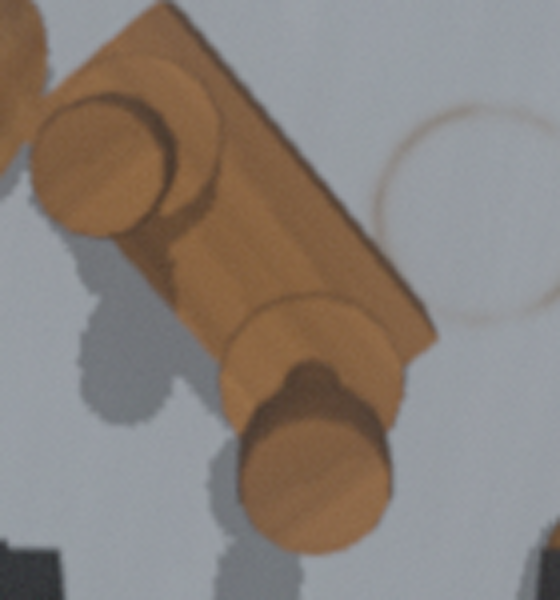

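The long knob's top face is centred at about (315,486) in this 4x crop and the short one's at (102,167), offset (180,100).

Run:
```python
from h import *
c=r.calibration('wrist')
L=ray(180+315/4,100+486/4,c,.154,True);S=ray(180+102/4,100+167/4,c,.118,True)
print(L,S,np.hypot(*(L-S)[:2]),(L-r.get_state()['tool_pos'])*100)
```

```text
[ 0.49180498 -0.32394854  0.154     ] [ 0.44017886 -0.27884755  0.118     ] 0.06855185118611512 [ 0.42637472 -0.34865894 -5.46279869]
```

Request:
step_arm([
  [[0.35, -0.25, 0], [0, 0, 0]],
  [[0, 0, -2], [0, 0, 0]],
  [[0, 0, -2], [0, 0, 0]],
  [[0, 0, -2], [0, 0, 0]],
  [[0, 0, -1.5], [0, 0, 0]],
  [[0, 0, -1], [0, 0, 0]],
  [[0, 0, 0], [0, 0, 0]],
  [[0, 0, 0], [0, 0, 0]],
  [[0, 0, 0], [0, 0, 0]],
  [[0, 0, 0], [0, 0, 0]],
])

```text
clock: 8.2
tool_pos: [0.4905, -0.3247, 0.1246]
eef_rot: [0.64, 0.768, 0.0, 0.001]
contact_force: [0.2, -0.4, 0.7]
opening: 0.75
finger_force: 0.0
```

Request:
step_arm([
  [[0, 0, 0], [0, 0, 0]],
  [[0, 0, 0], [0, 0, 0]],
  [[0, 0, 0], [0, 0, 0]],
  [[0, 0, 0], [0, 0, 0]],
  [[0, 0, 0], [0, 0, 0]],
  [[0, 0, 0], [0, 0, 0]],
  [[0, 0, 0], [0, 0, 0]],
  [[0, 0, 0], [0, 0, 0]],
  [[0, 0, 0], [0, 0, 0]],
  [[0, 0, 0], [0, 0, 0]],
], fingers=0, grip_force=30)

```text
clock: 9.2
tool_pos: [0.49, -0.3244, 0.1238]
eef_rot: [0.64, 0.768, 0.0, 0.0]
contact_force: [-0.3, 0.1, -0.1]
opening: 0.331
finger_force: 30.0
```

Request:
step_arm([
  [[0, 0, 1], [0, 0, 0]],
  [[0, 0, 2], [0, 0, 0]],
  [[0, 0, 2], [0, 0, 0]],
  [[0, 0, 2], [0, 0, 0]],
  [[0, 0, 2], [0, 0, 0]],
  [[0, 0, 2], [0, 0, 0]],
  [[0, 0, 1], [0, 0, 0]],
  [[0, 0, 0], [0, 0, 0]],
  [[1.9, 3.5, 0], [0, 0, 0]],
  [[1.9, 3.5, 0], [0, 0, 0]],
])

```text
clock: 10.2
tool_pos: [0.5271, -0.2548, 0.2428]
eef_rot: [0.642, 0.767, -0.001, -0.001]
contact_force: [0.8, 0.6, -0.8]
opening: 0.329
finger_force: 30.0
```

Request:
step_arm([
  [[1.9, 3.5, 0], [0, 0, 0]],
  [[1.9, 3.5, 0], [0, 0, 0]],
  [[1.9, 3.5, 0], [0, 0, 0]],
  [[1.9, 3.5, 0], [0, 0, 0]],
  [[1.9, 3.5, 0], [0, 0, 0]],
  [[1.9, 3.5, 0], [0, 0, 0]],
  [[0, 0, 0], [0, 0, 0]],
  [[0, 0, 0], [0, 0, 0]],
  [[0, 0, 0], [0, 0, 0]],
  [[0, 0, 0], [0, 0, 0]],
])

```text
clock: 11.2
tool_pos: [0.6412, -0.0465, 0.2434]
eef_rot: [0.641, 0.767, -0.001, -0.0]
contact_force: [0.1, -0.7, -1.0]
opening: 0.329
finger_force: 30.0
```

Run:
```python
from h import *
w,_,cw=snap('wrist'); b,d,c=snap('scene')
np.savez('s2.npz',w=w,b=b,d=d)
o=np.zeros((600,800,3),np.uint8); o[:300,:400]=cv2.resize(w,(400,300)); o[:,400:]=cv2.resize(b[100:260,190:297],(400,600),interpolation=cv2.INTER_CUBIC)
cv2.imwrite('pics/m2.png',o[...,::-1]); s=r.get_state(); print(s['tool_pos'],s['contact_force'],s['opening'])
f=192/np.tan(np.radians(c['fov_y'])/2)
for z in(.085,):
  X=np.array(c['R'])@[.6416,-.0405,z]+c['t']; print(X[:2]/X[2]*f+[c['cx'],c['cy']])
```

```text
[ 0.64149242 -0.04595034  0.24372501] [-0.42738774 -0.08882219 -0.58804419] 0.3275446111240982
[252.62895255 176.75281053]
```

View pics/m2.png

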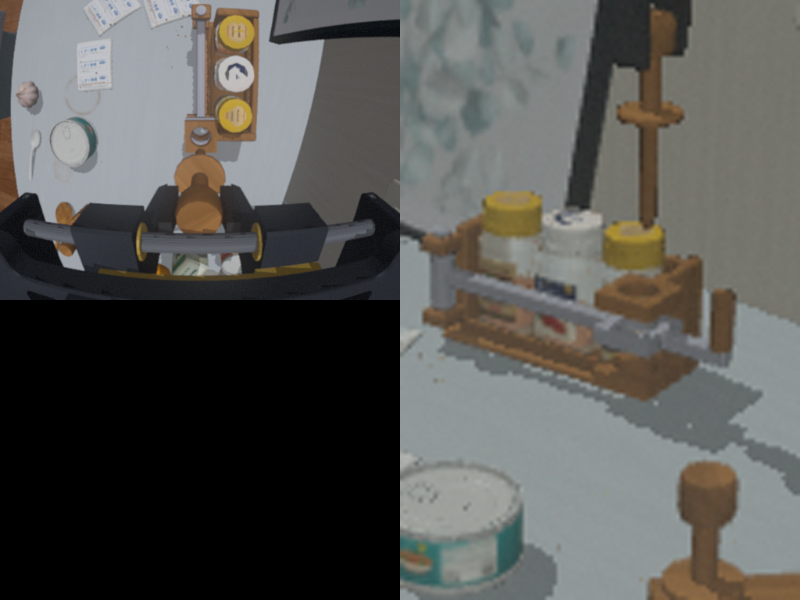

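Left, the wrist view: the lug's hole at about (202,132) at 1/1.28 scale. Right, the scene crop: pin hanging upright, tip at (648,227), hole centre at (640,288).

Run:
```python
from h import *
c=r.calibration('scene');cw=r.calibration('wrist'); p=r.get_state()['tool_pos']
g=lambda u,v,z: ray(190+(u-400)*107/400-.4,100+v/3.75-.4,c,z)
print('hole scene',g(640,288,.085),'hole wrist',ray(202*1.28,132*1.28,cw,.085,True))
tz=p[2]+.019-.131; print('tip',g(648,227,tz),'collar',g(650,113,p[2]+.019-.052),p)
# projected predicted tip
f=192/np.tan(np.radians(c['fov_y'])/2)
for z in (tz,p[2]+.019-.052):
  X=np.array(c['R'])@[p[0],p[1],z]+c['t']; u=X[:2]/X[2]*f+[c['cx'],c['cy']]; print('pred',(u[0]+.4-190)*400/107+400,(u[1]+.4-100)*3.75)
w=np.load('s2.npz')['w']; cv2.imwrite('pics/w2.png',cv2.resize(w[130:300,190:330][...,::-1],None,fx=3.5,fy=3.5,interpolation=cv2.INTER_CUBIC))
```

```text
hole scene [ 0.64543754 -0.04095209  0.085     ] hole wrist [ 0.64395346 -0.03385855  0.085     ]
tip [ 0.642741   -0.04883309  0.13172501] collar [ 0.63906384 -0.05063563  0.21072501] [ 0.64149242 -0.04595034  0.24372501]
pred 643.514824498612 226.31222034088725
pred 647.2078786015951 110.62961794927077
```

View pics/w2.png

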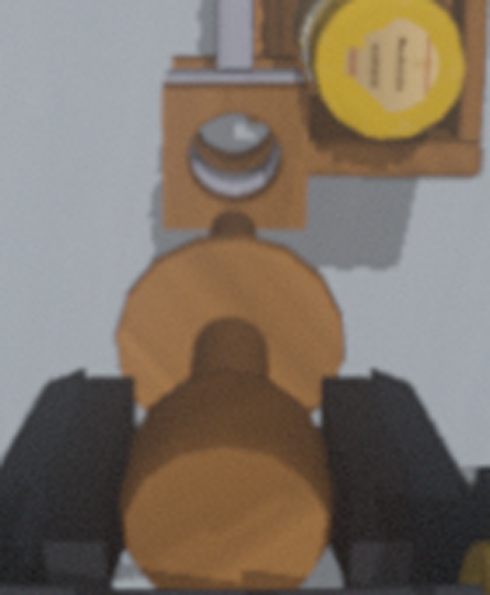

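The wrist crop shows the hole's mouth centred at (235,156) with the eye's ring well inside it, and the pin's tip at about (233,220), below the collar's edge.

Run:
```python
from h import *
cw=r.calibration('wrist'); p=r.get_state()['tool_pos']
g=lambda u,v,z: ray(190+u/3.5-.4,130+v/3.5-.4,cw,z,True)
print('hole',g(235,156,.085),'tip front edge',g(233,213,p[2]+.019-.131),'collar ctr(top plane)',g(230,328,p[2]+.019-.049),p)
```

```text
hole [ 0.64309377 -0.03973457  0.085     ] tip front edge [ 0.64298389 -0.04360623  0.13172501] collar ctr(top plane) [ 0.64159839 -0.0410284   0.21372501] [ 0.64149242 -0.04595034  0.24372501]
```

Request:
step_arm([
  [[0.1, 0.6, 0], [0, 0, 0]],
  [[0, 0, 0], [0, 0, 0]],
  [[0, 0, 0], [0, 0, 0]],
  [[0, 0, -1], [0, 0, 0]],
  [[0, 0, -1], [0, 0, 0]],
  [[0, 0, -1], [0, 0, 0]],
  [[0, 0, -1], [0, 0, 0]],
  [[0, 0, -1], [0, 0, 0]],
  [[0, 0, -0.8], [0, 0, 0]],
  [[0, 0, 0], [0, 0, 0]],
])

```text
clock: 12.3
tool_pos: [0.642, -0.0384, 0.1842]
eef_rot: [0.64, 0.768, -0.001, -0.001]
contact_force: [0.1, -0.1, -0.9]
opening: 0.329
finger_force: 30.0
```

Request:
step_arm([
  [[0, 0, -0.6], [0, 0, 0]],
  [[0, 0, -0.6], [0, 0, 0]],
  [[0, 0, -0.6], [0, 0, 0]],
  [[0, 0, -0.6], [0, 0, 0]],
  [[0, 0, -0.5], [0, 0, 0]],
  [[0, 0, -0.5], [0, 0, 0]],
  [[0, 0, -0.5], [0, 0, 0]],
  [[0, 0, -0.4], [0, 0, 0]],
  [[0, 0, 0], [0, 0, 0]],
  [[0, 0, 0], [0, 0, 0]],
])

```text
clock: 13.3
tool_pos: [0.643, -0.0384, 0.1428]
eef_rot: [0.64, 0.768, 0.0, 0.0]
contact_force: [0.4, 0.1, -0.0]
opening: 0.328
finger_force: 30.0
```

Tip now at about 31 mm, no contact. Continue to seating (about 20 mm).

Request:
step_arm([
  [[0, 0, -0.5], [0, 0, 0]],
  [[0, 0, -0.4], [0, 0, 0]],
  [[0, 0, -0.4], [0, 0, 0]],
  [[0, 0, -0.3], [0, 0, 0]],
  [[0, 0, -0.2], [0, 0, 0]],
  [[0, 0, -0.1], [0, 0, 0]],
  [[0, 0, 0], [0, 0, 0]],
  [[0, 0, 0], [0, 0, 0]],
  [[0, 0, 0], [0, 0, 0]],
  [[0, 0, 0], [0, 0, 0]],
])

```text
clock: 14.3
tool_pos: [0.643, -0.0385, 0.1239]
eef_rot: [0.64, 0.768, 0.0, 0.0]
contact_force: [0.4, -0.8, -0.7]
opening: 0.33
finger_force: 30.0
```

Request:
step_arm([
  [[0, 0, -0.1], [0, 0, 0]],
  [[0, 0, -0.1], [0, 0, 0]],
  [[0, 0, 0], [0, 0, 0]],
  [[0, 0, 0], [0, 0, 0]],
  [[0, 0, 0], [0, 0, 0]],
  [[0, 0, 0], [0, 0, 0]],
  [[0, 0, 0], [0, 0, 0]],
  [[0, 0, 0], [0, 0, 0]],
  [[0, 0, 0], [0, 0, 0]],
  [[0, 0, 0], [0, 0, 0]],
])

```text
clock: 15.3
tool_pos: [0.6434, -0.0385, 0.1228]
eef_rot: [0.64, 0.768, 0.0, 0.0]
contact_force: [-0.6, 0.3, 6.2]
opening: 0.331
finger_force: 30.0
```

Contact force 6 N upward: the collar is seated. Release, then rise and look.

Request:
step_arm([
  [[0, 0, 0], [0, 0, 0]],
  [[0, 0, 0], [0, 0, 0]],
  [[0, 0, 0], [0, 0, 0]],
  [[0, 0, 0], [0, 0, 0]],
  [[0, 0, 0], [0, 0, 0]],
  [[0, 0, 1], [0, 0, 0]],
  [[0, 0, 2], [0, 0, 0]],
  [[0, 0, 3], [0, 0, 0]],
  [[0, 0, 3], [0, 0, 0]],
  [[0, 0, 3], [0, 0, 0]],
], fingers=0.7)

```text
clock: 16.3
tool_pos: [0.6429, -0.0385, 0.2437]
eef_rot: [0.64, 0.768, 0.0, 0.0]
contact_force: [0.3, 0.4, -0.3]
opening: 0.7
finger_force: 0.0
```

Request:
step_arm([
  [[-3, 0, 0], [0, 0, 0]],
  [[-3, 0, 0], [0, 0, 0]],
  [[-3, 0, 0], [0, 0, 0]],
  [[-3, 0, 0], [0, 0, 0]],
  [[0, 0, 0], [0, 0, 0]],
  [[0, 0, 0], [0, 0, 0]],
  [[0, 0, 0], [0, 0, 0]],
  [[0, 0, 0], [0, 0, 0]],
  [[0, 0, 0], [0, 0, 0]],
  [[0, 0, 0], [0, 0, 0]],
])

```text
clock: 17.3
tool_pos: [0.5233, -0.0384, 0.2416]
eef_rot: [0.64, 0.768, 0.0, 0.0]
contact_force: [0.1, -0.3, 0.1]
opening: 0.699
finger_force: 0.0
```

Run:
```python
from h import *
b,d,c=snap('scene'); w,_,_=snap('wrist')
o=np.zeros((600,800,3),np.uint8); o[:300,:400]=cv2.resize(w,(400,300)); o[300:,:400]=cv2.resize(b,(400,300)); o[:,400:]=cv2.resize(b[100:260,190:297],(400,600),interpolation=cv2.INTER_CUBIC)
cv2.imwrite('pics/m3.png',o[...,::-1])
P=cloud(d,c); m=(np.hypot(P[...,0]-.643,P[...,1]+.0405)<.018)&(P[...,2]>.1)&(P[...,2]<.18); print(P[m].max(0),P[m].mean(0))
```

```text
[ 0.65989132 -0.02805217  0.15447341] [ 0.63839735 -0.04482254  0.1347191 ]
```

View pics/m3.png

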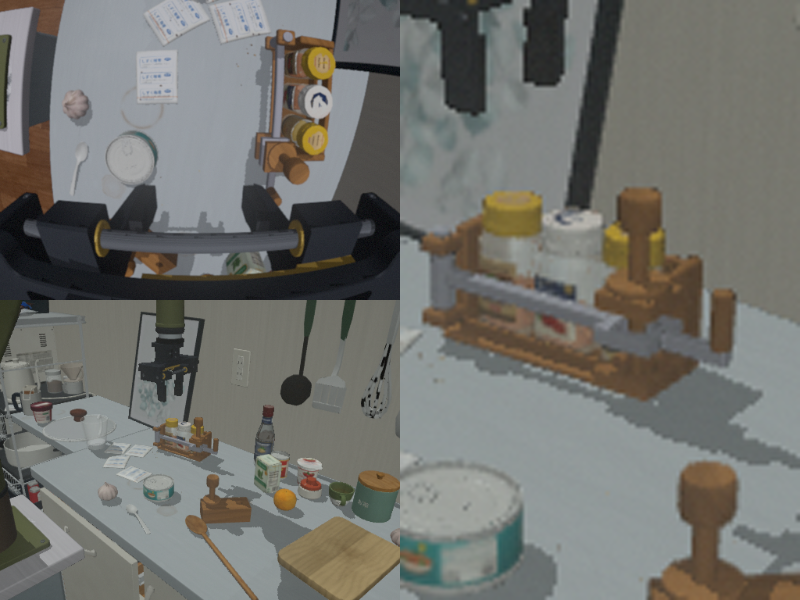

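The pin stands upright with its collar on the upper lug. Its knob top measures 154 mm, against 153 mm expected. The bar is shut, the short pin is in the stand, and the robot is clear.

```bash
python3 -c "
from plant import r
print(r.finish_job())"
```

```text
the job is handed in; nothing more can be done
None
```

The bar is shut, the long pin is through both lugs and the eye with its collar on the upper lug, the short pin is still in the stand, and the job was handed in at about 17.4 s.

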